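Lever the stuck battery cover off the bench instrument

ROBOT

A 7-joint arm with a two-finger parallel gripper is mounted at the origin on the work surface. World frame = base frame: x ahead of the robot, y to its left, z up, the work surface at z = 0. Lengths are in m, angles in rad, forces in N, time in s.
With the tool pointing down it reaches from about 0.35 to 0.9 m from the base axis. Payload 8.1 kg.
Tool frame: the origin (TCP) lies where the fingers leave the gripper's body, on its centre line; the fingertips stand 66 mm ahead of it and the grasp point (between the pads) lies 47 mm ahead of it (arm.tip_reach is the distance from the TCP to the fingertips, in m); z points along the fingers, y is the direction in which the jaws open and shut (so a half turn about z gives the same grasp; the last joint's range is limited). The gripper opens to 92 mm and grips with 3 to 60 N. Pads are 19 mm wide; open, the fingers measure 130 mm over their backs; the gripper's body (75 mm by 190 mm) begins 47 mm behind the grasp point.
Start: joints at [-1.415, 0.434, 0.025, 1.573, -0.012, 1.134, -0.075], TCP at [0.16, 0.604, 0.292] pointing down, gripper open.
Joint ranges: [-2.62, 2.62], [-0.44, 2.09], [-1.27, 1.32], [0.08, 2.57], [-1.32, 4.46], [0.12, 2], [-2.74, 2.74]. Speed limits (rad/s): [2.22, 2.22, 3.01, 3.01, 3.14, 3.14, 3.14].

INTERFACE

Orientations are given as a rotation vector (axis times angle).
In Python, from cell import arm gives the robot as it stands.
- The arm moves only by the tool carry_out, never from a script. Its argument "plan" is a list of rows, each a list of 5 numbers: the shift along the world's x, y, z in cm, then the turn about the world's z in rad, then the finger opening in cm, from 0 to 9.18. In form: [[tx, ty, tz, spin, fingers], ...]. A call has 1 to 20 rows; each row is the pose to reach, as a shift and turn from the pose measured when the call began; what a row does not reach only later rows make up. A row lasts 1/10 s, in which the tool goes at most 50 mm and 8.59 degrees, less where a joint would pass 70% of its speed; a pose out of reach is approached as far as the arm can. A call with a gripper value outside its range is refused whole. The fingers move at their own pace and stop on an object; "squeeze" is the grip in N (left out, the last holds). Time passes only in rows, so rows that repeat a pose let the fingers close. It gives the time, the measured TCP pose, the force and the opening at its end, in the units of the state.
- arm.observe(): the state, without advancing time (a new reading comes with each control period).
- arm.get_image(name): name is "side" or "top"; returns (picture, depth): 400x640x3 uint8, red, green, blue; 400x640 float32, m along the optical axis (not along the pixel's ray), 0 where there is no reading.
- arm.get_calibration(name): a dict with "intrinsics" (3x3 intrinsics, pixels), "rvec" (rotation vector, rad) and "tvec" (3), from world to camera coordinates, as OpenCV has them. Camera axes: x right, y down, z forward; pixel columns grow to the right and rows downward; lengths in m; the calibration is good to about 2 mm. A picture is of the moment at which its call begins. get_calibration takes no time and is no camera call.
- arm.sign_off(): hands the job in, once; it reports no verdict.
The state is a dict: "clock": time; "joints": joint angles; "dq": joint speeds; "joint_efforts": joint torques, N m; "position": TCP position; "ee_rot": TCP orientation; "force": force on the tool from outside, world axes, zero at the start; "ft_torque": the same for the moment, N m; "width": opening from 0.0 (shut) to 1.0 (fully open).
Only numpy, scipy, OpenCV 4.12 (cv2) and the standard library are available. Lean on these libraries where they do the work, as an engineer would, in place of code of your own. Each camera call takes 0.05 s, during which the arm holds its last target. There are 200 camera calls.

TASK

The dark battery cover on top of the beige instrument is held down by a hidden spring catch: put the blade of the orange-handled pry bar through the notch, under the cover's edge, and lever the cover up until it springs free and stays up by itself, not touching the cover with the fingers before that. Then put the pry bar back on the blue mat, lift the cover out by its yellow rib and lay it gently in the green tray, rib up, flat on the seat inside the rim. Leave everything else on the desk where it is.

Things in the scene. Friction and masses are not known exactly. Their poses are not given: they have to be found in the camera images.
- instrument: Beige instrument fixed to the desk, 146 (x) by 144 (y) by 102 mm high. Origin on the desk under the bay's centre; x runs from its front face (x = -66 mm) to the back (+80 mm), z up. Its battery bay is open at the top and closed by the cover. The front wall, 8 mm thick, has a notch 44 mm wide at y = 0, open at the top; its floor (sill) is 83 mm high, 7 mm below the seated cover's underside.
- sill (a point): Outer upper edge of the notch's orange-marked floor, at the notch's middle (instrument x = -66, y = 0, z = 83 mm): the pry bar's fulcrum. The blade goes in level along the instrument's +x, at most 38 mm past this edge, where an inner wall stops it; till there the bay is empty. Axes as the instrument's.
- cover: Dark grey plate 112 (x) by 84 (y) by 12 mm, 0.18 kg, yellow rib on top, snap tongue below (at x = -6 mm, 36 mm wide, 19 mm deep). Origin at the centre of the plate's underside. Seated: 90 mm above the instrument's origin, same axes, top flush with the rim. Catches grip the tongue with about 35 N; the plate pivots on its back edge. With its front edge 8 to 14 mm up they snap under and hold it up.
- cover_front (a point): Middle of the cover's front lower edge (cover x = -56 mm, y = 0, z = 0), which lies 10 mm behind the instrument's front outer face.
- cover_rib (a point): Top centre of the cover's yellow grip rib: 56 mm long (cover x), 14 mm wide (cover y), standing 22 mm above the plate; this point is 34 mm above the cover's underside and at cover x = +5 mm.
- pry: Pry bar lying on the mat, 0.16 kg nominal: orange handle 90 long, 22 wide, 26 mm high, and a flat steel blade 30 mm wide, 4 mm thick, that stands 87 mm out of the handle's front end along +x at the handle's half height. Origin at the centre of the handle's underside, z up.
- pry_grip (a point): Centre of the pry bar's handle, 13 mm above its underside.
- pry_tip (a point): Middle of the pry bar's blade end (pry x = +132 mm, z = +13 mm, in the middle of the blade's thickness).
- mat: Blue mat fixed on the desk, 200 (x) by 240 (y) by 2 mm, origin at the centre of its underside.
- tray: Green nest fixed on the desk, outside 142 (x) by 114 (y) by 36 mm. Inside 126 by 98 mm, 12 mm deep down to the seat on which the cover's plate lies; a well 44 mm long (x), 21 mm deep, across the middle of the seat takes the cover's tongue, whichever way round. Origin at the centre of its underside; x is the long side.
- tray_in (a point): Centre of the nest at the height of the seat, 24 mm above the desk; the cover's origin comes here.
- breadboard: Bystander: white breadboard, 165 by 55 by 10 mm, origin at the centre of its underside.
- case: Bystander: black spectacle case, 65 by 160 by 38 mm, origin at the centre of its underside.
- jar: Bystander: clear jar, 60 mm across, 75 mm high, origin at the centre of its underside.
- mouse: Bystander: black computer mouse, 105 by 60 by 32 mm, origin at the centre of its underside.
Not all that is in view belongs to the job. Leave any pink or red look-alike of the cover alone. What is shaped like the instrument but turquoise is not meant.

How it is judged:
On the way, in this order (a step that is already met when the one before it is completed fails the run):
1. the pry bar's blade is in under the cover and pushes it up against the catch (contact force between pry and cover above 3 N and x of pry_tip in the frame of instrument above -0.054 m and z of cover_front in the frame of instrument below 0.096 m).
2. the cover's front edge has sprung up past the catch and stays up with neither the pry bar nor the fingers on it (z of cover_front in the frame of instrument between 0.099 and 0.122 m and horizontal distance between cover and instrument below 0.015 m and contact force between each of pry, the fingers and cover below 0.2 N), for 0.2 s.
At the end, for the whole second after the job is handed in: The cover lies in the tray, rib up, flat on its seat (within 4 mm and 3 degrees), square to the rim (within 11 degrees, either way round) and within 16 mm of its centre; the pry bar lies with its handle's centre over the mat, no more than 30 mm above the desk; both are at rest (x of cover in the frame of tray between -0.016 and 0.016 m and y of cover in the frame of tray between -0.016 and 0.016 m and z of cover in the frame of tray_in below 0.004 m and angle between cover's own z axis and vertical below 0.05 rad and angle between the x axis of cover and the x axis of tray, either way round below 0.2 rad and linear speed of each of cover, pry below 0.02 m/s and x of pry_grip in the frame of mat between -0.1 and 0.1 m and y of pry_grip in the frame of mat between -0.12 and 0.12 m and height (world z) of pry_grip below 0.03 m); the robot touches nothing.
It fails at once if the fingers touch the cover while the catch still holds it down (contact force between the fingers and cover above 1 N and z of cover_front in the frame of instrument below 0.097 m and distance between cover and instrument below 0.1 m and horizontal distance between cover and instrument below 0.01 m).
It fails at once if the cover is dropped or thrown into the tray: it moves at over 0.6 m/s less than 30 mm above the seat (horizontal distance between cover and tray_in below 0.08 m and z of cover in the frame of tray_in below 0.03 m and linear speed of cover above 0.6 m/s).
It fails at once if a bystander is pushed by more than 25 mm (distance of any of breadboard, case, jar, mouse from where it was at the start of the episode above 0.025 m).
It also fails if it takes over 72 s, if anything falls off the work surface, if the arm or the gripper's body presses on something with over 40 N, if the wrist force passes 120 N, or if a joint passes its speed limit or range.

## Working session

There is one attempt and no reset: what is moved stays moved. The work goes in short steps, Python scripts to look and compute and a tool call to move; the robot and the scene stay as the last step left them, time stands still between calls to the robot, and variables do not carry over. Pictures are saved under pics/ and viewed, about 8 in all and at most 12, crops included, and the job is handed in when it is done.

Besides the shell and the picture viewer there is one more tool, called as name(argument=value, ...), one argument or row to a line, values as JSON. carry_out: Moves the arm, as the interface text tells. Its arguments: {"type":"object","properties":{"plan":{"type":"array"},"squeeze":{"type":"number"}},"required":["plan"]}

```bash
mkdir -p pics; ls; cat > h.py <<'E'
import numpy as np, cv2
from cell import arm
def cal(n):
    c=arm.get_calibration(n); return np.array(c['intrinsics']),cv2.Rodrigues(np.array(c['rvec'],float))[0],np.array(c['tvec'],float).ravel()
def shot(n,name):
    im,d=arm.get_image(n); cv2.imwrite(f'pics/{name}.png',im[:,:,::-1]); np.savez(f'{name}.npz',im=im,d=d); return im,d
def ray(n,u,v,z):
    K,R,t=cal(n); o=-R.T@t; r=R.T@np.linalg.inv(K)@np.array([u,v,1.]); return o+r*(z-o[2])/r[2]
def cloud(n,d):
    K,R,t=cal(n); v,u=np.indices(d.shape); p=np.stack([(u-K[0,2])/K[0,0]*d,(v-K[1,2])/K[1,1]*d,d],-1); return (p-t)@R
def proj(n,P):
    K,R,t=cal(n); q=(np.atleast_2d(P)@R.T+t)@K.T; return q[:,:2]/q[:,2:]
E
python3 - <<'E'
from h import *
for n in('top','side'):
    shot(n,n+'0'); K,R,t=cal(n); print(n,K[0,0],-R.T@t,R[2])
print(arm.observe())
E
```

```text
pics
top 475.90333945812495 [0.25959004 0.05441347 1.33185205] [ 0.18768464 -0.01649358 -0.98209085]
side 427.21198876716386 [-0.12169327 -0.93683748  0.93354432] [ 0.42013345  0.69954317 -0.57803739]
{'clock': 0.1, 'joints': array([-1.41457455,  0.43519147,  0.02495329,  1.57403143, -0.01157269,
        1.13400168, -0.0751053 ]), 'dq': array([ 4.77946685e-04, -5.25781965e-05,  1.60789587e-03, -2.14942046e-03,
        1.41628013e-03,  6.67137912e-04,  7.41733695e-04]), 'joint_efforts': array([ 2.60604436e-03, -6.69119167e+01,  9.87868309e-01, -3.15149546e+01,
       -6.04677689e-02,  3.73784651e-02,  8.94040204e-05]), 'position': array([0.15990706, 0.60380478, 0.29148965]), 'ee_rot': array([-4.05487189e-01, -3.11527268e+00,  2.33570120e-03]), 'force': array([-0.15945993, -0.25723381, -0.11051094]), 'ft_torque': array([-0.01940726,  0.04917974, -0.02339858]), 'width': 0.9995218596819457}
```

View pics/top0.png

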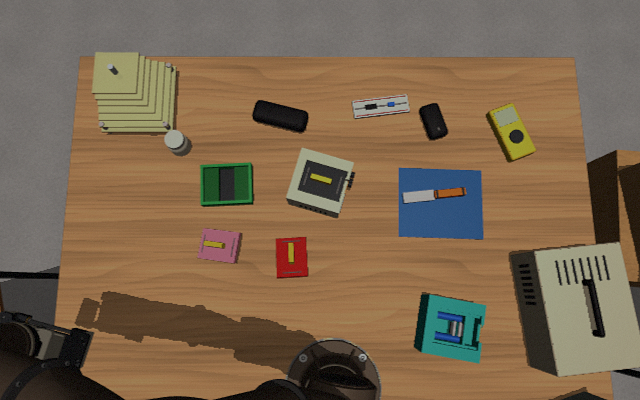

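View pics/side0.png

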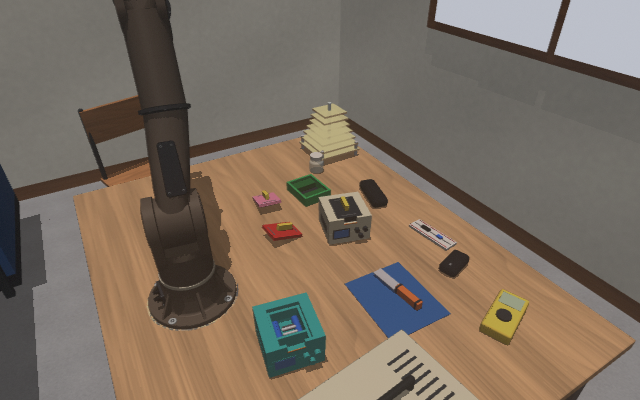

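The candidates are as follows.
- **Cover:** the dark plate on the beige instrument at top (320,180). The pink one at (218,245) and the red one at (291,257) are look-alikes.
- **Instrument:** the beige one at (320,180). The turquoise one at (450,327) and the large beige box at (580,310) are not meant.
- **Pry bar:** on the mat at (435,194).
- **Tray:** green, at (227,184).

Next I'll check the choice in a close crop.

```bash
python3 - <<'E'
from h import *
t=cv2.imread('pics/top0.png');s=cv2.imread('pics/side0.png')
a=cv2.resize(t[140:225,278:363],(420,420),interpolation=cv2.INTER_CUBIC)
b=cv2.resize(s[185:250,310:380],(380,353),interpolation=cv2.INTER_CUBIC)
o=np.zeros((420,800,3),np.uint8);o[:,:420]=a;o[:353,420:]=b;cv2.imwrite('pics/c1.png',o)
Z=np.load('top0.npz');im=Z['im'];d=Z['d'];P=cloud('top',d)
hsv=cv2.cvtColor(im,cv2.COLOR_RGB2HSV)
def rep(name,m,roi):
    M=np.zeros(m.shape,bool);x0,y0,x1,y1=roi;M[y0:y1,x0:x1]=m[y0:y1,x0:x1];M&=d>0
    v,u=np.nonzero(M);r=cv2.minAreaRect(np.c_[u,v].astype(np.float32))
    p=P[M];w=cv2.minAreaRect((p[:,:2]*1000).astype(np.float32))
    print(name,M.sum(),'z pct',np.percentile(p[:,2],[5,50,95]).round(4),'pts med',np.median(p,0).round(4),'rect mm',np.round(w[0],1),np.round(w[1],1),round(w[2],1))
    bx=cv2.boxPoints(r);print('  boxpx',bx.round(1).tolist())
H,S,V=hsv[...,0],hsv[...,1],hsv[...,2]
roi=(280,140,362,222)
rep('instr top',(P[...,2]>.094)&(P[...,2]<.110),roi)
rep('cover dark',(V<80)&(P[...,2]>.09)&(P[...,2]<.115),roi)
rep('rib',(S>150)&(H>20)&(H<35)&(V>100),roi)
rep('green',(H>45)&(H<75)&(S>120),(190,155,262,212))
rep('green rim',(H>45)&(H<75)&(S>120)&(P[...,2]>.03),(190,155,262,212))
rep('blue mat',(H>100)&(H<120)&(S>120),(390,160,490,245))
rep('handle',(H<14)&(S>150),(430,180,475,210))
rep('blade',(S<60)&(V>120),(398,180,440,210))
E
```

```text
instr top 2688 z pct [0.0965 0.1005 0.1047] pts med [0.5413 0.0357 0.1005] rect mm [542.8  33. ] [146.  145.2] 73.1
  boxpx [[285.79998779296875, 198.10000610351562], [300.79998779296875, 146.6999969482422], [354.0, 162.1999969482422], [339.0, 213.60000610351562]]
cover dark 1178 z pct [0.0958 0.1003 0.1048] pts med [0.5367 0.026  0.1003] rect mm [527.2  32.6] [130.2 118.6] 71.5
  boxpx [[290.0, 199.10000610351562], [302.70001220703125, 157.6999969482422], [350.3999938964844, 172.3000030517578], [337.6000061035156, 213.6999969482422]]
rib 109 z pct [0.1173 0.1224 0.1266] pts med [0.5421 0.0313 0.1224] rect mm [542.6  33.3] [58.4 14.7] 70.9
  boxpx [[309.6000061035156, 177.3000030517578], [311.0, 172.5], [331.70001220703125, 178.60000610351562], [330.29998779296875, 183.39999389648438]]
green 1635 z pct [0.0182 0.0247 0.0375] pts med [0.549  0.3005 0.0247] rect mm [549.5 298.8] [117.1 151.8] 2.6
  boxpx [[199.89999389648438, 163.89999389648438], [251.5, 162.39999389648438], [252.6999969482422, 204.0], [201.0, 205.5]]
green rim 499 z pct [0.031  0.0349 0.0395] pts med [0.546  0.293  0.
[... 151 characters left out ...]
17578, 202.6999969482422], [201.0, 204.60000610351562]]
blue mat 4958 z pct [-0.0046 -0.      0.0047] pts med [ 0.4844 -0.3137 -0.    ] rect mm [ 497.8 -310.9] [237.4 199.1] 87.8
  boxpx [[399.0, 168.0], [482.0, 168.0], [482.0, 238.0], [399.0, 238.0]]
handle 134 z pct [0.0212 0.0255 0.0301] pts med [ 0.5226 -0.3339  0.0255] rect mm [ 522.  -332.3] [21.8 88. ] 5.9
  boxpx [[433.5, 190.1999969482422], [464.70001220703125, 187.10000610351562], [465.5, 194.6999969482422], [434.29998779296875, 197.8000030517578]]
blade 327 z pct [0.0073 0.0149 0.0197] pts med [ 0.5143 -0.2446  0.0149] rect mm [ 520.4 -240.5] [99.6 84.3] 88.4
  boxpx [[398.0, 180.0], [434.0, 180.0], [434.0, 209.0], [398.0, 209.0]]
```

View pics/c1.png

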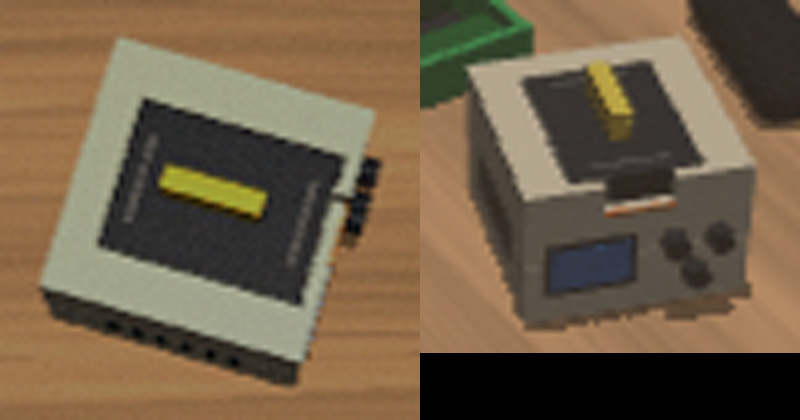

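The top view shows the beige instrument at (320,180). Its notch faces right (instrument +x at about 72° world yaw) and the orange sill is at about side (345,222). Beside it are the blue screen and the knobs. The pry bar's blade points left, at about 96° yaw. I'm moving above the pry handle now.

carry_out(
  plan=[
    [30, -40, 0, -0.6, 6],
    [30, -40, 0, -0.6, 6],
    [30, -40, 0, -0.6, 6],
    [30, -40, 0, -0.6, 6],
    [30, -40, 0, -0.6, 6],
    [30, -40, 0, -0.6, 6],
    [30, -40, 0, -0.6, 6],
    [30, -40, 0, -0.6, 6],
    [30, -40, 0, -0.6, 6],
    [36.2, -93.6, -8, -1.21, 6],
    [36.2, -93.6, -8, -1.21, 6],
    [36.2, -93.6, -8, -1.21, 6],
    [36.2, -93.6, -8, -1.21, 6],
    [36.2, -93.6, -8, -1.21, 6],
    [36.2, -93.6, -8, -1.21, 6],
    [36.2, -93.6, -8, -1.21, 6],
    [36.2, -93.6, -8, -1.21, 6],
    [36.2, -93.6, -8, -1.21, 6],
    [36.2, -93.6, -8, -1.21, 6],
    [36.2, -93.6, -8, -1.21, 6],
  ],
  squeeze=50,
)

```text
clock: 2.1
position: [0.5158, -0.2958, 0.2162]
ee_rot: [-2.104, -2.331, 0.002]
force: [0.7, 0.9, 0.0]
width: 0.65
```

carry_out(
  plan=[
    [0.6, -3.7, 0, 0, 6],
    [0.6, -3.7, -5, 0, 6],
    [0.6, -3.7, -9.0, 0, 6],
    [0.6, -3.7, -9.0, 0, 6],
    [0.6, -3.7, -9.0, 0, 6],
    [0.6, -3.7, -12, 0, 6],
    [0.6, -3.7, -14.6, 0, 6],
    [0.6, -3.7, -14.6, 0, 6],
    [0.6, -3.7, -14.6, 0, 6],
    [0.6, -3.7, -14.6, 0, 6],
  ],
)

```text
clock: 3.1
position: [0.523, -0.3336, 0.0727]
ee_rot: [2.103, 2.331, -0.0]
force: [0.6, 0.0, -0.1]
width: 0.651
```

```bash
python3 - <<'E'
from h import *
s=arm.observe();print(s['position'],s['ee_rot'],s['force'],s['width'])
im,d=shot('side','s1');im2,d2=shot('top','t1')
a=cv2.resize(im[240:340,330:460,::-1],(520,400),interpolation=cv2.INTER_CUBIC)
b=cv2.resize(im2[165:225,395:480,::-1],(280,198),interpolation=cv2.INTER_CUBIC)
o=np.zeros((400,800,3),np.uint8);o[:,:520]=a;o[:198,520:]=b;cv2.imwrite('pics/c2.png',o)
E
```

```text
[ 0.52300212 -0.33357568  0.0726857 ] [ 2.10331626e+00  2.33096999e+00 -3.74896393e-04] [ 0.60294953  0.02409727 -0.08002163] 0.6510747313496679
```

View pics/c2.png

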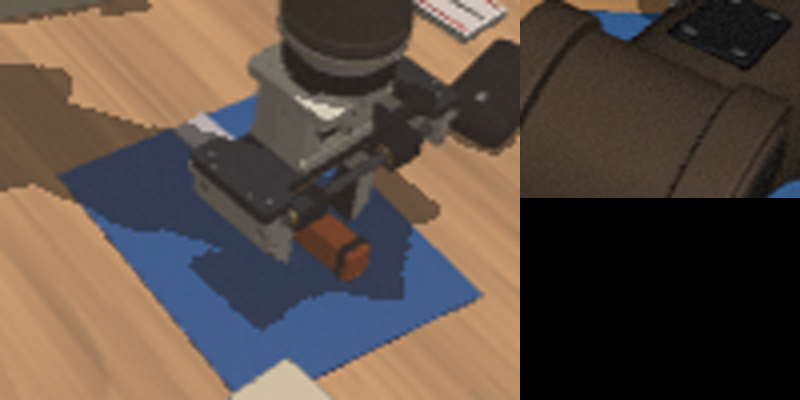

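The fingers straddle the handle. I'm closing and lifting.

carry_out(
  plan=[
    [0, 0, 0, 0, 1],
    [0, 0, 0, 0, 1],
    [0, 0, 0, 0, 1],
    [0, 0, 0, 0, 1],
    [0, 0, 0, 0, 1],
    [0, 0, 0, 0, 1],
    [0, 0, 0, 0, 1],
    [0, 0, 0, 0, 1],
  ],
  squeeze=50,
)

```text
clock: 4.0
position: [0.5227, -0.3333, 0.072]
ee_rot: [2.104, 2.332, -0.001]
force: [-1.1, -0.5, -1.3]
width: 0.236
```

carry_out(
  plan=[
    [0, 0, 2, 0, 1],
    [0, 0, 4, 0, 1],
    [0, 0, 7, 0, 1],
    [0, 0, 10, 0, 1],
    [0, 3, 13, -0.1, 1],
    [0, 5, 14, -0.2, 1],
    [0, 7, 14, -0.3, 1],
    [0, 7, 14, -0.41, 1],
    [0, 7, 14, -0.41, 1],
    [0, 7, 14, -0.41, 1],
  ],
)

```text
clock: 5.0
position: [0.5225, -0.2635, 0.2119]
ee_rot: [2.532, 1.858, -0.002]
force: [-0.3, -0.5, -2.6]
width: 0.233
```

```bash
python3 - <<'E'
from h import *
s=arm.observe();print(s['position'],s['ee_rot'],s['force'],s['width'])
im,d=shot('side','s2');im2,d2=shot('top','t2')
a=cv2.resize(im[190:340,300:470,::-1],(454,400),interpolation=cv2.INTER_CUBIC)
b=cv2.resize(im2[150:245,340:440,::-1],(340,323),interpolation=cv2.INTER_CUBIC)
o=np.zeros((400,800,3),np.uint8);o[:,:454]=a;o[:323,460:]=b;cv2.imwrite('pics/c3.png',o)
E
```

```text
[ 0.52246796 -0.26354403  0.21186786] [ 2.53179956e+00  1.85817521e+00 -1.87681345e-03] [-0.30547066 -0.4969592  -2.64661236] 0.2327828552532468
```

View pics/c3.png

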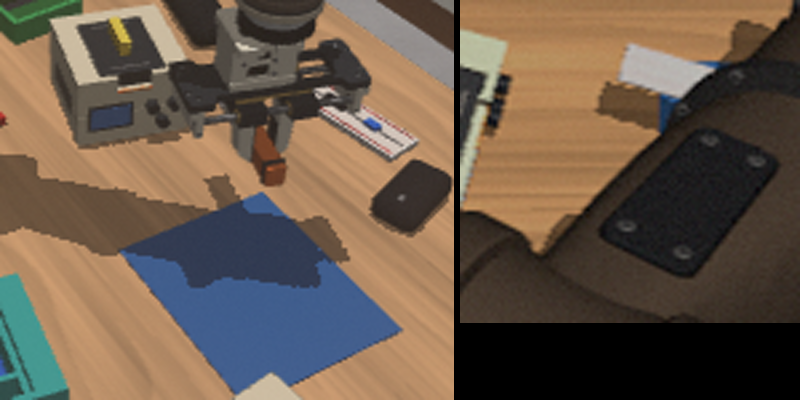

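The pry bar is held, with its blade visible at about top (399,171). I'll measure blade height, pitch and yaw from depth.

```bash
cat > blade.py <<'E'
from h import *
import sys
def blade(im,d,roi,zmin):
    P=cloud('top',d);hsv=cv2.cvtColor(im,cv2.COLOR_RGB2HSV);x0,y0,x1,y1=roi
    m=np.zeros(d.shape,bool);m[y0:y1,x0:x1]=True
    m&=(hsv[...,1]<50)&(hsv[...,2]>110)&(P[...,2]>zmin)&(d>0)
    n,l,st,_=cv2.connectedComponentsWithStats(m.astype(np.uint8));k=1+st[1:,4].argmax();m=l==k
    p=P[m];A=np.c_[p[:,:2],np.ones(len(p))];c=np.linalg.lstsq(A,p[:,2],rcond=None)[0]
    r=cv2.minAreaRect((p[:,:2]*1000).astype(np.float32));b=cv2.boxPoints(r)
    print('n',len(p),'rect',np.round(r[0],1),np.round(r[1],1),round(r[2],1));print(b.round(1).tolist());print('zmed',np.median(p[:,2]).round(4),'slope dz/dx,dy',c[:2].round(3),'z at corners',[round(float(c@[x/1000,y/1000,1]),4) for x,y in b])
if __name__=='__main__':
    Z=np.load('t2.npz');blade(Z['im'],Z['d'],(380,155,425,190),.08)
E
python3 blade.py
```

```text
n 252 rect [ 551.1 -170.3] [65.3 30.9] 73.3
[[526.9000244140625, -197.10000610351562], [556.4000244140625, -206.0], [575.2000122070312, -143.39999389648438], [545.7000122070312, -134.5]]
zmed 0.1549 slope dz/dx,dy [-0.001  0.004] z at corners [0.1548, 0.1547, 0.1549, 0.155]
```

carry_out(
  plan=[
    [-4.7, 4, 0, -0.015, 1],
    [-4.7, 7.8, 0, -0.015, 1],
    [-4.7, 7.8, -3, -0.015, 1],
    [-4.7, 7.8, -6.3, -0.015, 1],
    [-4.7, 7.8, -6.3, -0.015, 1],
    [-4.7, 7.8, -6.3, -0.015, 1],
    [-4.7, 7.8, -6.3, -0.015, 1],
  ],
)

```text
clock: 5.8
position: [0.476, -0.1872, 0.1502]
ee_rot: [2.547, 1.835, -0.0]
force: [1.2, 0.5, -1.8]
width: 0.235
```

```bash
python3 - <<'E'
from blade import *
s=arm.observe();print(s['position'],s['ee_rot'],s['force'],s['width'])
im,d=shot('side','s3');im2,d2=shot('top','t3')
blade(im2,d2,(340,150,400,225),.06)
a=cv2.resize(im[190:290,300:430,::-1],(520,400),interpolation=cv2.INTER_CUBIC)
b=cv2.resize(im2[145:225,325:395,::-1],(280,320),interpolation=cv2.INTER_CUBIC)
o=np.zeros((400,800,3),np.uint8);o[:,:520]=a;o[:320,520:]=b;cv2.imwrite('pics/c4.png',o)
E
```

```text
[ 0.47597855 -0.18716701  0.15023157] [ 2.54651973e+00  1.83517576e+00 -1.32992381e-04] [ 1.16168185  0.51000468 -1.76409626] 0.23489274402565224
n 209 rect [507.2 -89.6] [56.  29.6] 70.8
[[484.0, -111.19999694824219], [512.0, -121.0], [530.4000244140625, -68.0999984741211], [502.3999938964844, -58.29999923706055]]
zmed 0.0936 slope dz/dx,dy [ 0.005 -0.008] z at corners [0.0938, 0.094, 0.0937, 0.0934]
```

View pics/c4.png

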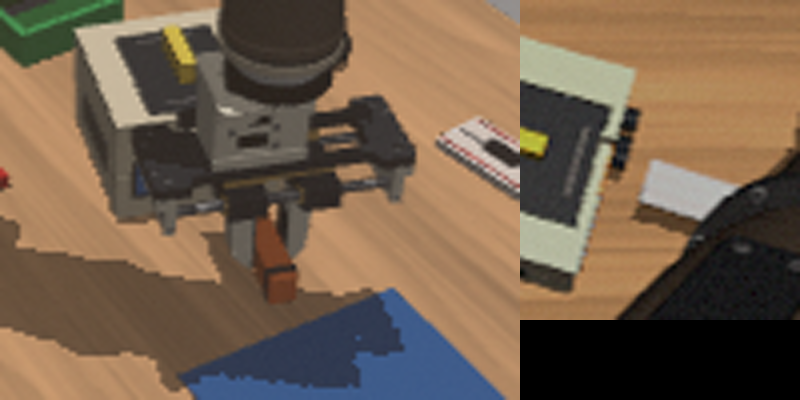

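The blade is level and its tip is 27 mm short of the sill, in line with it. I'll enter 5 mm past the edge, then lower to feel the sill.

carry_out(
  plan=[
    [0.3, 1.5, -0.2, 0, 1],
    [0.6, 3.1, -0.2, 0, 1],
    [0.6, 3.1, -0.2, 0, 1],
    [0.6, 3.1, -0.3, 0, 1],
    [0.6, 3.1, -0.4, 0, 1],
    [0.6, 3.1, -0.4, 0, 1],
  ],
)

```text
clock: 6.5
position: [0.4819, -0.1563, 0.1462]
ee_rot: [2.547, 1.834, 0.0]
force: [0.3, -0.3, -1.8]
width: 0.236
```

carry_out(
  plan=[
    [0, 0, -0.1, 0, 1],
    [0, 0, -0.2, 0, 1],
    [0, 0, -0.2, 0, 1],
  ],
)

```text
clock: 6.8
position: [0.4818, -0.1565, 0.144]
ee_rot: [2.547, 1.834, 0.0]
force: [-0.3, 0.3, -1.7]
width: 0.238
```

carry_out(
  plan=[
    [0, 0, -0.1, 0, 1],
    [0, 0, -0.2, 0, 1],
    [0, 0, -0.2, 0, 1],
  ],
)

```text
clock: 7.1
position: [0.4818, -0.1566, 0.142]
ee_rot: [2.547, 1.834, 0.0]
force: [0.2, -0.0, -1.2]
width: 0.238
```

carry_out(
  plan=[
    [0, 0, -0.1, 0, 1],
    [0, 0, -0.1, 0, 1],
  ],
)

```text
clock: 7.3
position: [0.4818, -0.1566, 0.141]
ee_rot: [2.547, 1.834, 0.0]
force: [0.2, 0.3, 0.6]
width: 0.232
```

carry_out(
  plan=[
    [0, 0, -0.1, 0, 1],
    [0, 0, -0.1, 0, 1],
  ],
)

```text
clock: 7.5
position: [0.4819, -0.1567, 0.1402]
ee_rot: [2.547, 1.833, 0.001]
force: [-0.3, -0.3, 3.6]
width: 0.237
```

The sill is felt at TCP z of about 0.1415. I'll raise 1.5 mm above that and slide in to about 32 mm.

carry_out(
  plan=[
    [0, 0, 0.15, 0, 1],
    [0, 0, 0.28, 0, 1],
    [0, 0, 0.28, 0, 1],
    [0.3, 0.95, 0.28, 0, 1],
    [0.6, 1.9, 0.28, 0, 1],
    [0.6, 1.9, 0.28, 0, 1],
  ],
)

```text
clock: 8.1
position: [0.4885, -0.1354, 0.1427]
ee_rot: [2.546, 1.838, 0.001]
force: [0.5, 0.9, -2.5]
width: 0.232
```

carry_out(
  plan=[
    [0.1, 0.35, 0, 0, 1],
    [0.2, 0.7, 0, 0, 1],
    [0.2, 0.7, 0, 0, 1],
  ],
)

```text
clock: 8.4
position: [0.4907, -0.1277, 0.1426]
ee_rot: [2.545, 1.839, 0.001]
force: [-0.0, -0.0, -2.6]
width: 0.235
```

carry_out(
  plan=[
    [0, 0, -0.3, 0, 1],
    [0, 0, -0.6, 0, 1],
    [0, 0, -0.9, 0, 1],
    [0, 0.05, -1.2, 0, 1],
    [0, 0.1, -1.5, 0, 1],
    [0, 0.1, -1.5, 0, 1],
  ],
)

```text
clock: 9.0
position: [0.491, -0.1278, 0.1277]
ee_rot: [2.545, 1.837, 0.002]
force: [-2.3, -3.8, 8.2]
width: 0.235
```

```bash
cat > look.py <<'E'
from h import *
import sys
s=arm.observe();print(s['position'],s['force'],s['ft_torque'],s['width'],s['clock'])
im,d=shot('top','tx');P=cloud('top',d);np.savez('tx.npz',im=im,d=d)
# cover plate / rib slope along instrument x
O=np.array([.5406,.0264]);e=np.array([.304,.953]);f=np.array([-.953,.304])
q=P[...,:2]-O;a=q@e;b=q@f;z=P[...,2];ok=(d>0)&(abs(b)<.036)&(abs(b)>.012)
for lo in np.arange(-.060,.06,.012):
    m=ok&(a>lo)&(a<lo+.012)&(z>.085)&(z<.125)
    print(round((lo+.006)*1000),m.sum(),(np.median(z[m])*1000).round(1) if m.sum() else None)
E
python3 look.py
```

```text
[ 0.49098328 -0.12784287  0.12771268] [-2.34735944 -3.7894158   8.16301621] [-0.43797504  0.33281541  0.03281587] 0.23479387798316387 9.0
-54 53 101.0
-42 79 101.7
-30 81 101.7
-18 79 101.1
-6 81 101.0
6 80 101.3
18 77 100.9
30 79 100.5
42 81 101.0
54 77 100.2
```

carry_out(
  plan=[
    [0, 0, -0.3, 0, 1],
    [0, 0, -0.6, 0, 1],
    [0.05, 0.1, -0.9, 0, 1],
    [0.1, 0.2, -1.2, 0, 1],
    [0.1, 0.2, -1.2, 0, 1],
  ],
)

```text
clock: 9.55
position: [0.4917, -0.1265, 0.1156]
ee_rot: [2.545, 1.835, 0.001]
force: [-2.2, -3.5, 5.0]
width: 0.237
```

```bash
python3 look.py
```

```text
[ 0.49169223 -0.1265418   0.11558674] [-2.18205305 -3.50078693  4.9931754 ] [-0.23704759  0.44495294  0.06981657] 0.23695762728164937 9.55
-54 40 105.2
-42 78 106.0
-30 83 105.7
-18 81 105.1
-6 80 104.2
6 79 103.5
18 80 102.2
30 78 101.9
42 78 101.8
54 77 100.0
```

carry_out(
  plan=[
    [0, 0, -0.3, 0, 1],
    [0.05, 0.1, -0.6, 0, 1],
    [0.05, 0.1, -0.9, 0, 1],
    [0.1, 0.2, -1.1, 0, 1],
    [0.1, 0.2, -1.1, 0, 1],
    [0.1, 0.2, -1.1, 0, 1],
  ],
)

```text
clock: 10.2
position: [0.4925, -0.1245, 0.1045]
ee_rot: [2.546, 1.836, 0.0]
force: [-0.8, -0.8, 2.5]
width: 0.237
```

```bash
python3 look.py
```

```text
[ 0.49251868 -0.12446628  0.10451071] [-0.82505374 -0.80228504  2.53763253] [0.2182101  0.22524604 0.05208586] 0.23683505819629636 10.2
-54 29 111.3
-42 69 113.3
-30 81 112.2
-18 81 110.8
-6 78 108.7
6 80 107.5
18 80 106.0
30 78 104.3
42 80 103.0
54 75 101.2
```

The cover's front edge is up about 13 mm, so it has sprung. I'll withdraw the blade straight back.

carry_out(
  plan=[
    [-0.15, -0.5, 0, 0, 1],
    [-0.45, -1.4, 0, 0, 1],
    [-0.9, -2.9, 0, 0, 1],
    [-1.5, -4.8, 0, 0, 1],
    [-2, -6.5, 0.5, 0, 1],
    [-2, -6.5, 0.5, 0, 1],
    [-2, -6.5, 0.5, 0, 1],
  ],
)

```text
clock: 10.95
position: [0.4722, -0.19, 0.1095]
ee_rot: [2.547, 1.834, 0.0]
force: [0.2, 0.4, -1.9]
width: 0.238
```

```bash
python3 look.py; python3 - <<'E'
from h import *
im=np.load('tx.npz')['im'];i2,_=shot('side','s5')
a=cv2.resize(i2[190:290,300:430,::-1],(520,400),interpolation=cv2.INTER_CUBIC)
b=cv2.resize(im[145:225,325:395,::-1],(280,320),interpolation=cv2.INTER_CUBIC)
o=np.zeros((400,800,3),np.uint8);o[:,:520]=a;o[:320,520:]=b;cv2.imwrite('pics/c5.png',o)
E
```

```text
[ 0.47218021 -0.19003857  0.10945706] [ 0.18862868  0.40445901 -1.88899941] [-0.04525162  0.07415831 -0.02300371] 0.23832044309714634 10.95
-54 57 112.6
-42 80 114.1
-30 80 111.7
-18 83 110.2
-6 81 108.7
6 81 107.4
18 80 106.0
30 80 104.2
42 81 102.0
54 74 100.7
```

View pics/c5.png

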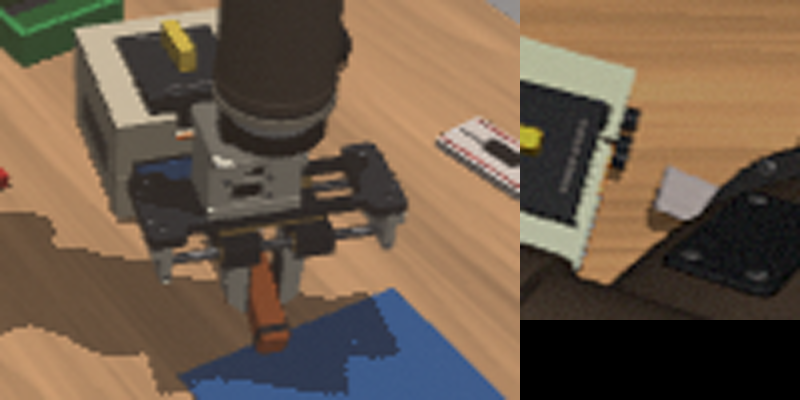

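The cover stays up by itself with the blade out. Now the pry bar goes back to the mat.

carry_out(
  plan=[
    [0, -2, 3, 0, 1],
    [2, -6, 4, 0.1, 1],
    [4, -10, 4, 0.2, 1],
    [4.5, -13.5, 3, 0.3, 1],
    [4.5, -13.5, 0, 0.3, 1],
    [4.5, -13.5, -1.5, 0.3, 1],
    [4.5, -13.5, -1.5, 0.3, 1],
  ],
)

```text
clock: 11.75
position: [0.5164, -0.3213, 0.0916]
ee_rot: [-2.241, -2.197, 0.0]
force: [-0.4, 1.1, -0.9]
width: 0.232
```

carry_out(
  plan=[
    [0, 0, -0.5, 0, 1],
    [0, 0, -1, 0, 1],
    [0, 0, -1.5, 0, 1],
    [0, 0, -1.9, 0, 1],
    [0, 0, -2.1, 0, 1],
    [0, 0, -2.1, 0, 1],
  ],
  squeeze=15,
)

```text
clock: 12.35
position: [0.5166, -0.3214, 0.0706]
ee_rot: [-2.241, -2.198, 0.0]
force: [-0.1, -0.4, -0.8]
width: 0.239
```

carry_out(
  plan=[
    [0, 0, 0, 0, 3],
    [0, 0, 0, 0, 5],
    [0, 0, 0, 0, 5],
    [0, 0, 0, 0, 5],
    [0, 0, 3, 0, 5],
    [0, 0, 8, 0, 5],
    [0, 0, 13, 0, 5],
    [0, 0, 18, 0, 5],
    [0, 0, 18, 0, 5],
  ],
)

```text
clock: 13.25
position: [0.5187, -0.3239, 0.2577]
ee_rot: [2.238, 2.194, 0.005]
force: [-0.0, -0.3, 0.2]
width: 0.542
```

carry_out(
  plan=[
    [0.5, 5, 0, -0.1, 5],
    [1, 10, 0, -0.2, 5],
    [1.5, 15, 0, -0.29, 5],
    [2, 20, 0, -0.29, 5],
    [2.5, 25, 0, -0.29, 5],
    [2.7, 30, 0, -0.29, 5],
    [2.7, 35.7, 0, -0.29, 5],
    [2.7, 35.7, 0, -0.29, 5],
    [2.7, 35.7, 0, -0.29, 5],
    [2.7, 35.7, 0, -0.29, 5],
  ],
)

```text
clock: 14.25
position: [0.5456, 0.0316, 0.2577]
ee_rot: [2.532, 1.845, 0.002]
force: [-0.1, -0.2, 0.7]
width: 0.543
```

```bash
python3 - <<'E'
from h import *
s=arm.observe();print(s['position'],s['ee_rot'],s['force'],s['width'])
im,d=shot('side','s6');im2,d2=shot('top','t6')
a=cv2.resize(im[150:310,300:470,::-1],(425,400),interpolation=cv2.INTER_CUBIC)
b=cv2.resize(im2[155:245,390:490,::-1],(360,324),interpolation=cv2.INTER_CUBIC)
o=np.zeros((400,800,3),np.uint8);o[:,:425]=a;o[:324,430:790]=b;cv2.imwrite('pics/c6.png',o)
P=cloud('top',d2);h=cv2.cvtColor(im2,cv2.COLOR_RGB2HSV)
m=(h[...,0]<14)&(h[...,1]>150);m[:, :395]=0;m[:,490:]=0;m[:155]=0;m[245:]=0;p=P[m];print('handle',np.median(p,0) if len(p) else 0,len(p))
E
```

```text
[0.54558197 0.03162145 0.25768791] [2.53177220e+00 1.84491995e+00 2.22547895e-03] [-0.05496814 -0.21478732  0.65485952] 0.5432605616772358
handle [ 0.51880835 -0.31672056  0.02532824] 127
```

View pics/c6.png

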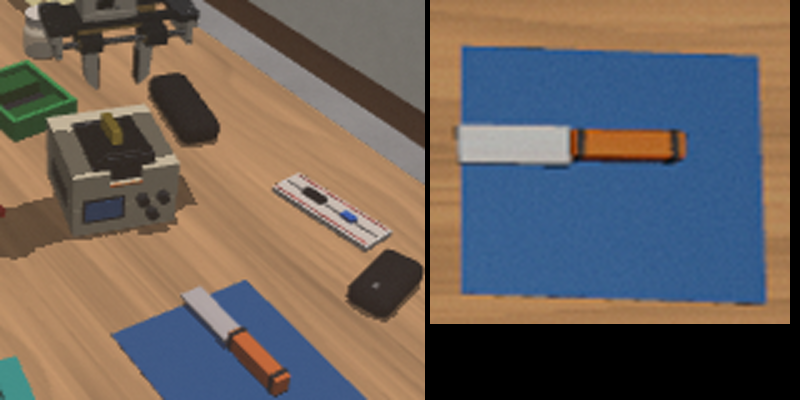

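The pry bar lies flat on the mat and the cover is still up under the gripper. I'm descending to the rib.

carry_out(
  plan=[
    [-0.2, 0.35, -3, 0, 5],
    [-0.2, 0.35, -6, 0, 5],
    [-0.2, 0.35, -7.3, 0, 5],
    [-0.2, 0.35, -8, 0, 5],
    [-0.2, 0.35, -8, 0, 5],
    [-0.2, 0.35, -8, 0, 5],
  ],
)

```text
clock: 14.95
position: [0.5443, 0.0338, 0.1787]
ee_rot: [2.534, 1.841, 0.004]
force: [0.2, -0.6, 0.0]
width: 0.542
```

carry_out(
  plan=[
    [0, 0, 0, 0, 0.5],
    [0, 0, 0, 0, 0.5],
    [0, 0, 0, 0, 0.5],
    [0, 0, 0, 0, 0.5],
    [0, 0, 0, 0, 0.5],
    [0, 0, 0, 0, 0.5],
    [0, 0, 0, 0, 0.5],
  ],
  squeeze=40,
)

```text
clock: 15.65
position: [0.5436, 0.0341, 0.1787]
ee_rot: [2.534, 1.843, 0.003]
force: [-4.6, 0.6, 5.7]
width: 0.15
```

The grip is on the rib (13.8 mm opening). I'm lifting slowly.

carry_out(
  plan=[
    [0, 0, 0.5, 0, 0.5],
    [0, 0, 1, 0, 0.5],
    [0, 0, 2, 0, 0.5],
    [0, 0, 4, 0, 0.5],
    [0, 0, 7, 0, 0.5],
    [0, 0, 9, 0, 0.5],
    [0, 0, 9, 0, 0.5],
    [0, 0, 9, 0, 0.5],
  ],
)

```text
clock: 16.45
position: [0.5437, 0.0342, 0.2691]
ee_rot: [2.534, 1.843, 0.005]
force: [0.0, 0.5, -0.9]
width: 0.154
```

carry_out(
  plan=[
    [0, 5, 0, 0.1, 0.5],
    [0, 10, 0, 0.2, 0.5],
    [0, 14, 0, 0.3, 0.5],
    [0, 17, 0, 0.355, 0.5],
    [0, 17, 0, 0.355, 0.5],
    [0, 17, 0, 0.355, 0.5],
    [0, 17, 0, 0.355, 0.5],
  ],
)

```text
clock: 17.15
position: [0.5439, 0.2023, 0.2688]
ee_rot: [2.172, 2.258, 0.005]
force: [0.0, -0.2, -2.5]
width: 0.151
```

```bash
python3 - <<'E'
from h import *
s=arm.observe();print(s['position'],s['ee_rot'],s['force'],s['width'])
im,d=shot('side','s7');im2,d2=shot('top','t7')
a=cv2.resize(im[110:240,260:390,::-1],(400,400),interpolation=cv2.INTER_CUBIC)
b=cv2.resize(im2[120:250,190:320,::-1],(390,390),interpolation=cv2.INTER_CUBIC)
o=np.zeros((400,800,3),np.uint8);o[:,:400]=a;o[:390,405:795]=b;cv2.imwrite('pics/c7.png',o)
E
```

```text
[0.54393631 0.20234989 0.26880213] [2.17221428 2.25774668 0.00507935] [ 0.00462186 -0.19882315 -2.52330042] 0.15143774866602774
```

View pics/c7.png

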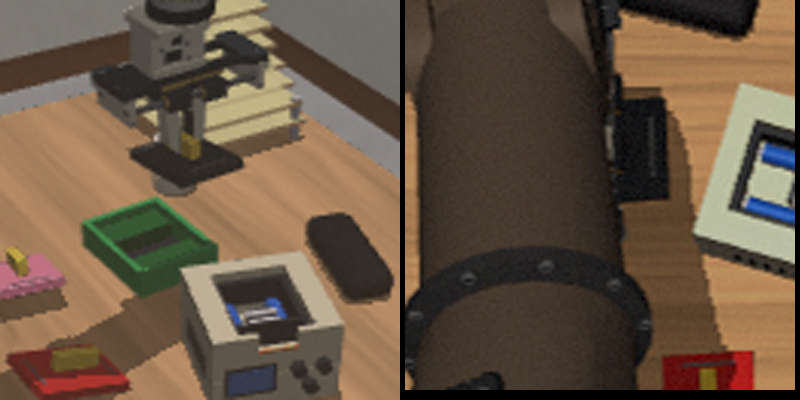

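The cover hangs from the rib. I'll measure the visible front part for position, yaw and tilt.

```bash
python3 - <<'E'
from h import *
Z=np.load('t7.npz');d=Z['d'];im=Z['im'];P=cloud('top',d)
m=np.zeros(d.shape,bool);m[145:192,262:285]=1;m&=(d>0)&(P[...,2]>.16)&(P[...,2]<.26)
n,l,st,_=cv2.connectedComponentsWithStats(m.astype(np.uint8));m=l==(1+st[1:,4].argmax())
p=P[m];print(len(p));r=cv2.minAreaRect((p[:,:2]*1000).astype(np.float32));print(r,cv2.boxPoints(r).round(1).tolist())
print('z',np.percentile(p[:,2],[5,50,95]).round(4));A=np.c_[p[:,:2]-p[:,:2].mean(0),np.ones(len(p))];print(np.linalg.lstsq(A,p[:,2],rcond=None)[0].round(3))
# tray rim fit: outer
Z=np.load('top0.npz');d=Z['d'];P=cloud('top',d);h=cv2.cvtColor(Z['im'],cv2.COLOR_RGB2HSV)
for nm in('t6','top0'):
    Z=np.load(nm+'.npz');d=Z['d'];P=cloud('top',d);h=cv2.cvtColor(Z['im'],cv2.COLOR_RGB2HSV)
    m=np.zeros(d.shape,bool);m[150:215,190:262]=1;m&=(h[...,0]>45)&(h[...,0]<75)&(h[...,1]>110)&(P[...,2]>.029)
    r=cv2.minAreaRect((P[m][:,:2]*1000).astype(np.float32));print(nm,m.sum(),r)
E
```

```text
524
((546.3753051757812, 158.52529907226562), (84.5805435180664, 39.919795989990234), 1.79334557056427) [[503.5, 177.1999969482422], [504.70001220703125, 137.3000030517578], [589.2999877929688, 139.89999389648438], [588.0, 179.8000030517578]]
z [0.1969 0.2028 0.2068]
[ 0.016 -0.077  0.202]
t6 554 ((420.27899169921875, 230.03981018066406), (444.2614440917969, 171.15492248535156), 26.473575592041016)
top0 537 ((419.962890625, 230.03396606445312), (443.6903076171875, 171.42623901367188), 26.473575592041016)
```

carry_out(
  plan=[
    [0.1, 4, 0, 0.01, 0.5],
    [0.3, 8, 0, 0.01, 0.5],
    [0.3, 9.8, 0, 0.01, 0.5],
    [0.3, 9.8, 0, 0.01, 0.5],
    [0.3, 9.8, -4, 0.01, 0.5],
    [0.3, 9.8, -8, 0.01, 0.5],
    [0.3, 9.8, -11, 0.01, 0.5],
    [0.3, 9.8, -12, 0.01, 0.5],
    [0.3, 9.8, -12, 0.01, 0.5],
    [0.3, 9.8, -12, 0.01, 0.5],
  ],
)

```text
clock: 18.25
position: [0.5481, 0.2999, 0.1506]
ee_rot: [2.162, 2.267, 0.009]
force: [0.4, 0.9, -0.8]
width: 0.149
```

```bash
python3 - <<'E'
from h import *
s=arm.observe();print(s['position'],s['force'],s['width'])
im,d=shot('side','s8');im2,d2=shot('top','t8')
a=cv2.resize(im[130:230,260:390,::-1],(520,400),interpolation=cv2.INTER_CUBIC)
b=cv2.resize(im2[145:225,190:260,::-1],(280,320),interpolation=cv2.INTER_CUBIC)
o=np.zeros((400,800,3),np.uint8);o[:,:520]=a;o[:320,520:]=b;cv2.imwrite('pics/c8.png',o)
E
```

```text
[0.54808965 0.29991136 0.15060034] [ 0.4140027   0.88128626 -0.84710856] 0.14941221307179814
```

View pics/c8.png

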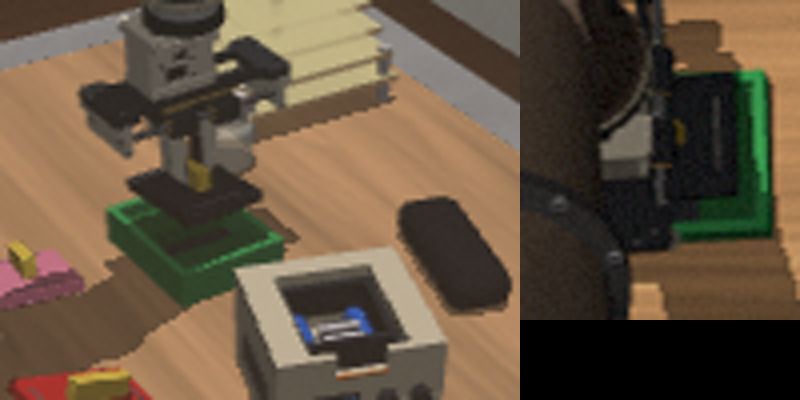

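The cover is poised over the tray. I'll check its offset numerically before lowering.

```bash
cat > m.py <<'E'
from h import *
import sys
Z=np.load(sys.argv[1]);zl,zh=float(sys.argv[2]),float(sys.argv[3]);d=Z['d'];P=cloud('top',d);V=Z['im'].max(2)
m=np.zeros(d.shape,bool);m[145:215,226:258]=1;g=m.copy()
m&=(d>0)&(P[...,2]>zl)&(P[...,2]<zh)&(V<60)
y=P[...,1];x=P[...,0]
for lo in np.arange(.49,.60,.01):
    k=m&(x>lo)&(x<lo+.01)
    if k.sum()>3: print(round(lo,3),'min y cover',(np.percentile(y[k],2)*1000).round(1),k.sum())
k=m&(y<np.median(y[m])-.003);print('x range',(np.percentile(x[k],[1,99])*1000).round(1),'z',np.percentile(P[m][:,2],[5,50,95]).round(4))
p=P[m];A=np.c_[p[:,:2]-p[:,:2].mean(0),np.ones(len(p))];print('slope',np.linalg.lstsq(A,p[:,2],rcond=None)[0].round(3))
Z=np.load('t6.npz');d=Z['d'];P=cloud('top',d);h=cv2.cvtColor(Z['im'],cv2.COLOR_RGB2HSV)
m=np.zeros(d.shape,bool);m[155:212,193:260]=1;m&=(h[...,0]>45)&(h[...,0]<75)&(h[...,1]>110)&(P[...,2]>.029)&(P[...,2]<.045)
m=cv2.morphologyEx(m.astype(np.uint8),cv2.MORPH_CLOSE,np.ones((3,3)));n,l,st,_=cv2.connectedComponentsWithStats(m);m=(l==1+st[1:,4].argmax())&(d>0)&(P[...,2]>.028)&(P[...,2]<.045)
print('tray',cv2.minAreaRect((P[m][:,:2]*1000).astype(np.float32)))
E
python3 m.py t8.npz 0.065 0.11
```

```text
0.5 min y cover 251.8 13
0.51 min y cover 236.6 74
0.52 min y cover 236.4 61
0.53 min y cover 237.1 52
0.54 min y cover 237.3 57
0.55 min y cover 238.3 47
0.56 min y cover 238.2 66
0.57 min y cover 239.0 64
0.58 min y cover 239.3 54
0.59 min y cover 240.7 17
x range [510.2 593.1] z [0.0784 0.0844 0.0893]
slope [ 0.014 -0.085  0.084]
tray ((549.08203125, 293.6424865722656), (115.9136962890625, 141.82113647460938), 2.755805015563965)
```

Centred within 1 mm and square within 1°. I'm lowering.

carry_out(
  plan=[
    [0, 0, -1.5, 0, 0.5],
    [0, 0, -3, 0, 0.5],
    [0, 0, -3.8, 0, 0.5],
    [0, 0, -4.1, 0, 0.5],
    [0, 0, -4.3, 0, 0.5],
    [0, 0, -4.3, 0, 0.5],
  ],
  squeeze=15,
)

```text
clock: 18.95
position: [0.5481, 0.3004, 0.1079]
ee_rot: [2.161, 2.268, 0.01]
force: [-0.4, -0.2, -0.0]
width: 0.153
```

carry_out(
  plan=[
    [0, 0, -0.1, 0, 0.5],
    [0, 0, -0.25, 0, 0.5],
    [0, 0, -0.4, 0, 0.5],
    [0, 0, -0.4, 0, 0.5],
  ],
  squeeze=8,
)

```text
clock: 19.35
position: [0.5485, 0.3007, 0.1048]
ee_rot: [2.161, 2.268, 0.013]
force: [-1.0, -1.9, 7.7]
width: 0.15
```

```bash
python3 - <<'E'
from h import *
s=arm.observe();print(s['position'],s['force'],s['width'])
shot('top','t9')
E
python3 m.py t9.npz 0.02 0.06
```

```text
[0.54851859 0.30070116 0.10479334] [-0.99832662 -1.93567017  7.73896592] 0.15037932936992537
0.49 min y cover 223.7 25
0.5 min y cover 235.1 33
0.51 min y cover 221.9 71
0.52 min y cover 222.1 73
0.53 min y cover 222.7 51
0.54 min y cover 223.0 61
0.55 min y cover 223.7 52
0.56 min y cover 223.8 65
0.57 min y cover 226.6 58
0.58 min y cover 241.1 52
0.59 min y cover 244.4 34
x range [494.4 600.1] z [0.0217 0.0334 0.0394]
slope [0.019 0.128 0.032]
tray ((549.08203125, 293.6424865722656), (115.9136962890625, 141.82113647460938), 2.755805015563965)
```

carry_out(
  plan=[
    [0, 0, 0, 0, 1.6],
    [0, 0, 0, 0, 2.2],
    [0, 0, 0, 0, 4],
    [0, 0, 0, 0, 5],
    [0, 0, 0, 0, 5],
    [0, 0, 0, 0, 5],
    [0, 0, 4, 0, 5],
    [0, 0, 9, 0, 5],
    [0, 0, 14, 0, 5],
    [-10, -5, 14, 0, 5],
    [-18, -18, 16, 0, 5],
    [-18, -25, 16, 0, 5],
    [-18, -30, 16, 0, 5],
    [-18, -30, 16, 0, 5],
    [-18, -30, 16, 0, 5],
  ],
)

```text
clock: 20.9
position: [0.3905, 0.0562, 0.2615]
ee_rot: [2.161, 2.268, 0.014]
force: [0.4, -1.1, 0.3]
width: 0.545
```

```bash
python3 - <<'E'
from h import *
s=arm.observe();print(s['position'],s['force'],s['width'],s['clock'])
im2,d=shot('top','t10');im,_=shot('side','s10')
a=cv2.resize(im[150:230,260:360,::-1],(400,320),interpolation=cv2.INTER_CUBIC)
b=cv2.resize(im2[80:260,160:500,::-1],(800,424))[:, :]
o=np.zeros((600,800,3),np.uint8);o[:424]=b;o[424:,:220]=cv2.resize(a,(220,176));o[424:,230:400]=cv2.resize(im2[150:220,192:260,::-1],(170,176),interpolation=cv2.INTER_CUBIC);cv2.imwrite('pics/c9.png',o)
P=cloud('top',d);V=im2.max(2);m=np.zeros(d.shape,bool);m[165:203,203:250]=1;m&=(V<70)&(P[...,2]>.026)&(P[...,2]<.05)
m=cv2.morphologyEx(m.astype(np.uint8),cv2.MORPH_OPEN,np.ones((3,3)))>0
p=P[m];print(m.sum(),cv2.minAreaRect((p[:,:2]*1000).astype(np.float32)));A=np.c_[p[:,:2]-p[:,:2].mean(0),np.ones(len(p))];print('slope,z',np.linalg.lstsq(A,p[:,2],rcond=None)[0].round(4))
h=cv2.cvtColor(im2,cv2.COLOR_RGB2HSV);m=(h[...,0]>20)&(h[...,0]<35)&(h[...,1]>130);m[:165]=0;m[203:]=0;m[:,:203]=0;m[:,250:]=0;p=P[m];print('rib',np.median(p,0).round(4),len(p))
E
```

```text
[0.39054445 0.0561996  0.26147746] [ 0.41030202 -1.0534931   0.27299043] 0.5448889599501664 20.9
984 ((550.1569213867188, 294.9231872558594), (86.25773620605469, 111.4128646850586), 2.475364923477173)
slope,z [0.0033 0.0035 0.0349]
rib [0.5477 0.3014 0.0555] 134
```

View pics/c9.png

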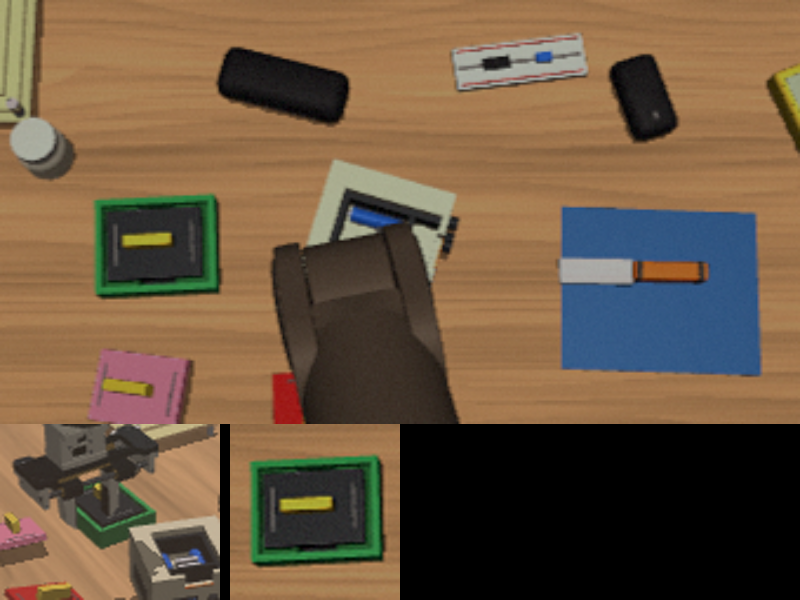

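```bash
python3 -c "
from cell import arm
print(arm.sign_off())"
```

```text
the job is handed in; nothing more can be done
None
```

The job is done and handed in at about 21 s on the robot clock; no verdict was reported. I levered the cover up with the pry bar until it sprang free, with no finger contact before that. It stayed about 13 mm up at its front edge after the blade was out. I then put the pry bar back on the mat, lifted the cover by its rib and laid it in the tray.

**Last checks:**
- **Cover:** it lies within about 2 mm of the tray's centre and square within 0.5°. It is flat to about 0.3°, with the plate top measured at 35 mm against a nominal 36 mm, which is within the depth camera's bias.
- **Pry bar:** it lies flat, with its handle over the mat.
- **Bystanders:** none looks moved in the last picture; I did not measure them.
- **Robot:** the arm is clear of everything, with its tool about 0.26 m up.

**Checks that failed or disagreed:**
- One depth check, made with the cover still in the grip over the tray, picked up parts of the tray and was unusable. The check after release replaced it.
- A first fit of the tray rim also failed, and I redid it before lowering the cover.

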